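# Switch on the spray bench in order

## Task

Switch on the spray bench by pressing its latching switches fully down with a fingertip, lightly, one after the other: first the wide mushroom head (extractor), then the square cap (compressor), last the narrow round cap (lamp). Leave the switch with the long bar cap off, and do not shift the small loose things lying on and around the board.

Things in the scene. Friction and masses are not known exactly. Their poses are not given: they have to be found in the camera images.
- board: Plywood mounting board 170 x 330 x 12 mm lying on the cupboard top, screwed down; origin at the centre of its underside, x across the short side, y along the long side. It carries four switches in a row (any switch may be in any of the four places, centres at y = 120, 40, -40, -120 mm on the board's middle line) with small loose things before and behind them.
- mushroom_switch: Fixed grey housing, 70 x 70 x 36 mm, with a 44 mm steel collar reaching 40 mm; its black cap is a wide round mushroom head, 56 mm across, with sloping sides and a flat middle 32 mm across. Origin at the centre of the housing's underside, on the board (12 mm above the cupboard top); z up, x and y as the board's.
- mushroom (a joint): Travel of this cap in m: 0 up (off) as at the start, 0.008 fully down (on). About 3 N moves it straight down and it stays where it is left; at 0.008 it stops, and an over-travel spring under the cap then yields (4 N at first, 2 N more per mm, 6 mm at most) and lifts the cap back when let go. It counts as on above 0.006.
- mushroom_top (a point): Centre of the cap's top face, where to press; it moves with the cap: 61 mm above the housing's underside (73 mm above the cupboard top) when up, 53 mm (65 mm) when down, still 13 mm above the top of the steel collar.
- square_switch: Fixed grey housing, 70 x 70 x 36 mm, with a 44 mm steel collar reaching 40 mm; its black cap is a flat square cap, 34 x 34 mm. Origin at the centre of the housing's underside, on the board (12 mm above the cupboard top); z up, x and y as the board's.
- square (a joint): Travel of this cap in m: 0 up (off) as at the start, 0.008 fully down (on). About 3 N moves it straight down and it stays where it is left; at 0.008 it stops, and an over-travel spring under the cap then yields (4 N at first, 2 N more per mm, 6 mm at most) and lifts the cap back when let go. It counts as on above 0.006.
- square_top (a point): Centre of the cap's top face, where to press; it moves with the cap: 61 mm above the housing's underside (73 mm above the cupboard top) when up, 53 mm (65 mm) when down, still 13 mm above the top of the steel collar.
- narrow_switch: Fixed grey housing, 70 x 70 x 36 mm, with a 44 mm steel collar reaching 40 mm; its black cap is a narrow round cap, 20 mm across. Origin at the centre of the housing's underside, on the board (12 mm above the cupboard top); z up, x and y as the board's.
- narrow (a joint): Travel of this cap in m: 0 up (off) as at the start, 0.008 fully down (on). About 3 N moves it straight down and it stays where it is left; at 0.008 it stops, and an over-travel spring under the cap then yields (4 N at first, 2 N more per mm, 6 mm at most) and lifts the cap back when let go. It counts as on above 0.006.
- narrow_top (a point): Centre of the cap's top face, where to press; it moves with the cap: 61 mm above the housing's underside (73 mm above the cupboard top) when up, 53 mm (65 mm) when down, still 13 mm above the top of the steel collar.
- paddle_switch: Fixed grey housing, 70 x 70 x 36 mm, with a 44 mm steel collar reaching 40 mm; its black cap is a long narrow bar cap, 16 x 62 mm (long along y); this one stays off. Origin at the centre of the housing's underside, on the board (12 mm above the cupboard top); z up, x and y as the board's.
- paddle (a joint): Travel of this cap in m: 0 up (off) as at the start, 0.008 fully down (on). About 3 N moves it straight down and it stays where it is left; at 0.008 it stops, and an over-travel spring under the cap then yields (4 N at first, 2 N more per mm, 6 mm at most) and lifts the cap back when let go. It counts as on above 0.006.
- paddle_top (a point): Centre of the cap's top face, where to press; it moves with the cap: 61 mm above the housing's underside (73 mm above the cupboard top) when up, 53 mm (65 mm) when down, still 13 mm above the top of the steel collar.
- bush: Loose brass bush, 22 mm across, 12 mm high, on the board beside the row of switches; origin at the centre of its underside. Leave where it is.
- nut: Loose steel hex nut, 27 mm across, 12 mm high, on the board beside the row of switches; origin at the centre of its underside. Leave where it is.
- bung: Loose black rubber bung, 29 mm across, 20 mm high, on the board beside the row of switches; origin at the centre of its underside. Leave where it is.
- sleeve: Loose zinc sleeve, 47 mm across, 19 mm high, on the board beside the row of switches; origin at the centre of its underside. Leave where it is.
- chalk_tin: Loose round brass-coloured tin, 50 mm across, 29 mm high, behind the board; origin at the centre of its underside. Leave where it is.
- padlock: Loose brass padlock lying flat, 69 x 42 x 17 mm, behind the board; origin at the centre of its underside. Leave where it is.
- oil_bottle: Loose small oil bottle with a spout, 39 mm across, 113 mm high, on the robot's right; origin at the centre of its underside. Leave where it is.

How it is judged:
By the outcome, as a careful person would: the job done as asked, in the order asked, and still so for the second after the job is handed in, with the robot touching nothing.
It also fails if it takes over 48 s, if anything falls off the work surface, if the arm or the gripper's body presses on something with over 40 N, if the wrist force passes 120 N, or if a joint passes its speed limit or range.

## Robot

A 6-joint arm with a two-finger parallel gripper is mounted at the origin on a cart in front of the work surface, level with it; the furniture and walls round the work are solid. World frame = base frame: x ahead of the robot, y to its left, z up, the work surface at z = 0. Lengths are in mm, angles in rad, forces in N, time in s.
With the tool pointing down it reaches from about 275 to 750 mm from the base axis. Payload 10.2 kg.
Tool frame: the origin (TCP) lies between the finger pads; the fingertips stand 17 mm ahead of it and the grasp point (between the pads) lies 2 mm behind it (tips_ahead is the distance from the TCP to the fingertips, in mm); z points along the fingers, y is the line along which they close (so a half turn about z gives the same grasp; the last joint's range is limited). The gripper opens to 85 mm and grips with 20 to 120 N. Pads are 22 mm wide; open, the fingers measure 114 mm over their backs; the gripper's body (76 mm by 85 mm) begins 54 mm behind the grasp point. The pads swing forward as they close: fully open they stand 13 mm farther back than shut.
Start: joints at [-1.344, 0.313, 1.498, -0, 1.331, -0.223], TCP at [228.251, -472.792, 248.294] pointing down, gripper open.
Joint ranges: [-2.94, 2.94], [-0.97, 2.17], [0.19, 2.56], [-1.23, 4.37], [0.02, 3.11], [-2.88, 2.88]. Speed limits (rad/s): [2.39, 2.39, 3.01, 3.14, 3.14, 3.14].

## Interface

Orientations are given as a unit quaternion [w, x, y, z].
In Python, from rig import sense, capture, finish_job, boxes_of, tips_ahead gives the robot as it stands.
- The arm moves only by the tool drive_tool, never from a script. Its argument "commands" is text: rows parted by semicolons, each of 7 numbers parted by spaces: the shift along the world's x, y, z in units of 0.1 m (1.0 is 0.1 m), then the turn, a rotation vector about the world's x, y, z in units of pi/4 rad (1.0 is pi/4 rad), then the opening in per cent of the stroke, from 0 (shut) to 100 (fully open). A call has 1 to 20 rows; each row shifts and turns the commanded pose from where the row before left it; what a row does not reach is not made up. A row lasts 1/12 s, in which the tool goes at most 41.7 mm and 7.16 degrees, less where a joint would pass 70% of its speed; a pose out of reach is approached as far as the arm can. A call with a number of a shift or a turn outside -1 to 1 is refused whole. A call with a gripper value outside its range is refused whole. The fingers move at their own pace and stop on an object; "force" is the grip in N (left out, the last holds). Time passes only in rows, so rows that do not move let the fingers close. It gives the time, the measured TCP pose, the force, the opening and the grip force at its end, in the units of the state.
- sense(): the state, without advancing time (a new reading comes with each control period).
- capture(name): name is "side" or "top" or "wrist"; returns a dict with "pixels" (384x512x3 uint8, blue, green, red), "fov_y" (degrees; the focal length in pixels is half the picture's height over the tangent of half this angle, whatever the lens; pixels are square), "cx", "cy" (the principal point, pixels), "position" and "attitude" of the camera in the world; the wrist camera has in their place "tool_from_camera" (4x4, takes a point from camera to tool coordinates, whose origin is the TCP and whose axes are the flange's). Camera axes: x right, y down, z forward; pixel columns grow to the right and rows downward; lengths in mm; the calibration is good to about 2 mm. The wrist camera is an equidistant fisheye: a pixel r from the principal point sees the ray r / f radians off the axis. A picture is of the moment at which its call begins: read the wrist's pose just before it. There is no depth.
- finish_job(): hands the job in; it is judged then, once.
Trained networks look in a picture, given as the dict that the camera call returned (one of the last four; its "shot" number tells which), for a name from the list of things; names that differ only in an ending like _2 or _b are one class to them, and where a whole thing is asked for, a point or a joint stands for the part that bears it (a point fixed in the world has none). Each returns a list of dicts, best first, with "confidence" (0 to 1); they miss things now and then, are a little off and sometimes report something else, mostly with a low value. They report only what shows in the picture. A call takes as long as a camera call.
- boxes_of(picture, name): "position" ([column, row] in pixels, amid what is visible of it).
The state is a dict: "time_s": time; "joints": joint angles; "dq": joint speeds; "tau": joint torques, N m; "eef_pos": TCP position; "ee_rot": TCP orientation; "force": force on the tool from outside, world axes, zero at the start; "wrist_torque": the same for the moment, N m; "grip_width": opening from 0.0 (shut) to 1.0 (fully open); "grip_force": force on a finger pad.
Only numpy, scipy, OpenCV 4.12 (cv2) and the standard library are available. Lean on these libraries where they do the work, as an engineer would, in place of code of your own. Each camera call takes 0.05 s, during which the arm holds its last target. There are 200 camera calls.

## Working session

There is one attempt and no reset: what is moved stays moved. The work goes in short steps, Python scripts to look and compute and a tool call to move; the robot and the scene stay as the last step left them, time stands still between calls to the robot, and variables do not carry over. Pictures are saved under pics/ and viewed, at most 10 in all, crops included, and the job is handed in when it is done.

Besides the shell and the picture viewer there is one more tool, called after "Call:" as name(argument=value, ...) on one line, values as JSON. drive_tool: Moves the arm, as the interface text tells. Shifts and turns lie within -1 to 1; 1 stands for 0.1 m of shift or pi/4 rad of turn. Its arguments: {"type":"object","properties":{"commands":{"type":"string"},"force":{"type":"number"}},"required":["commands"]}

```bash
mkdir -p pics; cat > h.py <<'E'
import numpy as np, cv2
from rig import *
def ray(p,uv):
    f=p["pixels"].shape[0]/2/np.tan(np.radians(p["fov_y"])/2)
    return np.array([(uv[0]-p["cx"])/f,(uv[1]-p["cy"])/f,1.])
def R(q):
    q=np.array(q,float)
    if q.shape==(3,3): return q
    w,x,y,z=q
    from scipy.spatial.transform import Rotation as Ro
    return Ro.from_quat([x,y,z,w]).as_matrix()
def onz(p,uv,z):
    d=R(p["attitude"])@ray(p,uv); o=np.array(p["position"],float)
    return o+d*(z-o[2])/d[2]
E
python3 - <<'E'
from h import *
s=sense();print(s["time_s"],s["eef_pos"],s["ee_rot"],s["force"],s["grip_width"],tips_ahead() if callable(tips_ahead) else tips_ahead)
Z=dict(mushroom_top=73,square_top=73,narrow_top=73,paddle_top=73,mushroom_switch=48,square_switch=48,narrow_switch=48,paddle_switch=48,board=12,bush=20,nut=20,bung=25,sleeve=25,chalk_tin=20,padlock=12,oil_bottle=55)
for c in ["top","side"]:
    p=capture(c);cv2.imwrite(f"pics/{c}.png",p["pixels"]);print(c,p["position"],p["attitude"],p["fov_y"])
    for n,z in Z.items():
        print(n,[(np.round(b["position"]).astype(int).tolist(),round(b["confidence"],2),onz(p,b["position"],z)[:2].round().tolist()) for b in boxes_of(p,n)[:2]])
E
```

```text
0.0 [ 228.21277718 -472.53882336  247.72336901] [-6.41864454e-04  9.74813784e-01  2.23019447e-01  2.39983351e-05] [-0.06926845 -0.1435317  -0.43166065] 0.9970664287371417 17.0
top [ 286.3750396   -94.43109625 1294.00841254] [ 0.06695133 -0.69653898  0.71130161 -0.06634002] 47.30926158247074
mushroom_top [([237, 213], 0.78, [460.0, -25.0]), ([295, 207], 0.57, [474.0, -190.0])]
square_top []
narrow_top [([211, 215], 0.47, [457.0, 47.0])]
paddle_top [([272, 206], 0.61, [479.0, -124.0])]
mushroom_switch [([240, 211], 0.77, [470.0, -33.0])]
square_switch [([294, 208], 0.84, [476.0, -188.0]), ([298, 206], 0.18, [483.0, -199.0])]
narrow_switch [([212, 210], 0.83, [474.0, 49.0])]
paddle_switch [([266, 210], 0.63, [472.0, -107.0])]
board [([254, 221], 0.7, [444.0, -70.0])]
bush [([287, 234], 0.35, [404.0, -166.0])]
nut [([227, 193], 0.58, [528.0, 7.0])]
bung [([286, 230], 0.64, [416.0, -165.0]), ([256, 222], 0.47, [439.0, -76.0])]
sleeve [([297, 206], 0.63, [485.0, -198.0]), ([294, 188], 0.45, [540.0, -190.0])]
chalk_tin [([182, 142], 0.81, [689.0, 143.0]), ([241, 208], 0.55, [483.0, -33.0])]
padlock []
oil_bottle [([294, 208], 0.27, [476.0, -186.0])]
side [  328.90234573 -1114.86456698   702.26697358] [-0.4954846   0.86273837 -0.08412273  0.05568547] 43.17034917324294
mushroom_top [([227, 198], 0.54, [464.0, -52.0])]
square_top [([239, 231], 0.46, [470.0, -204.0]), ([204, 206], 0.44, [401.0, -81.0])]
narrow_top []
paddle_top [([237, 214], 0.43, [477.0, -129.0])]
mushroom_switch []
square_switch [([243, 243], 0.88, [477.0, -216.0])]
narrow_switch [([218, 188], 0.58, [453.0, 52.0])]
paddle_switch []
board [([219, 234], 0.57, [432.0, -120.0])]
bush [([222, 236], 0.65, [437.0, -141.0])]
nut []
bung []
sleeve [([268, 235], 0.77, [548.0, -166.0])]
chalk_tin [([292, 177], 0.54, [685.0, 128.0])]
padlock []
oil_bottle [([200, 315], 0.58, [358.0, -437.0])]
```

```bash
python3 - <<'E'
import cv2
t=cv2.imread("pics/top.png");s=cv2.imread("pics/side.png")
cv2.imwrite("pics/topc.png",cv2.resize(t[120:290,160:360],None,fx=4,fy=3.5*4/3.5,interpolation=cv2.INTER_CUBIC)[:600])
cv2.imwrite("pics/sidec.png",cv2.resize(s[150:300,130:330],None,fx=4,fy=4,interpolation=cv2.INTER_CUBIC))
E
```

```text
(no output)
```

View pics/topc.png

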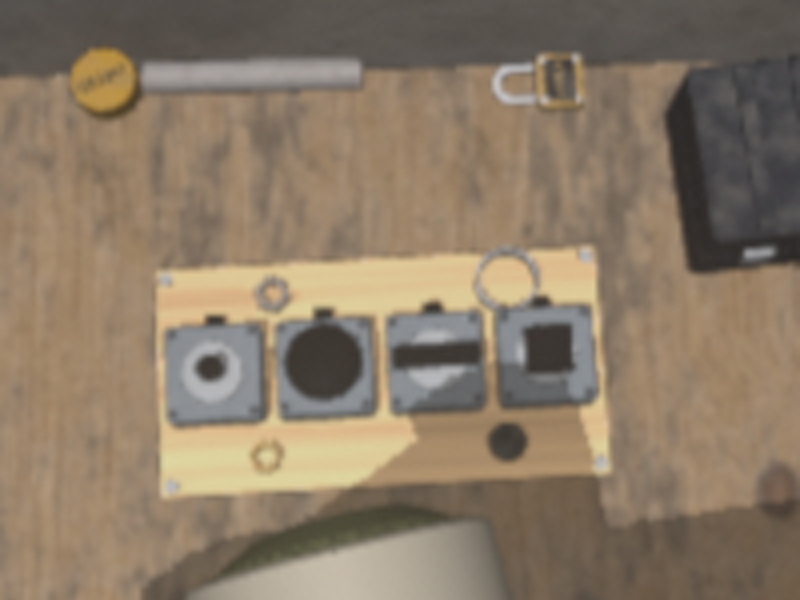

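View pics/sidec.png

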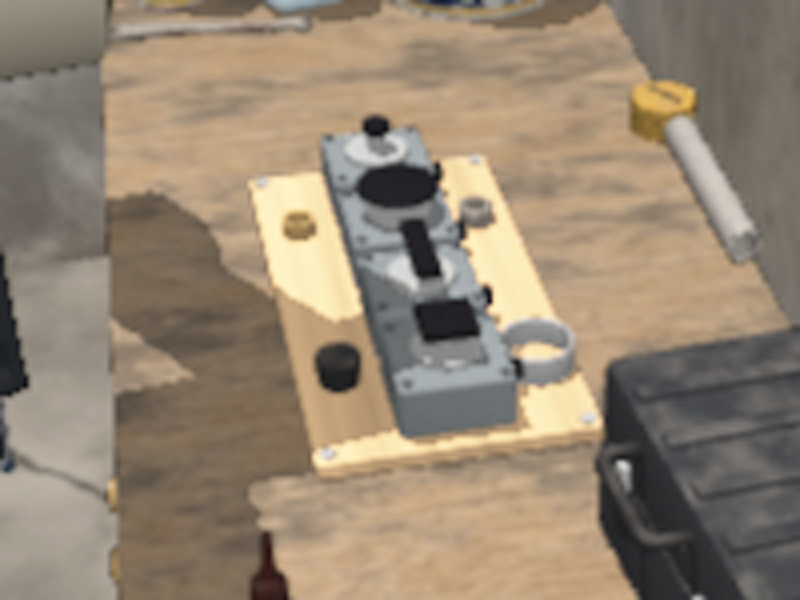

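```bash
python3 - <<'E'
from h import *
p=capture("top");q=capture("side")
T=lambda u,v:(160+(u+.5)/4-.5,120+(v+.5)/4-.5)
S=lambda u,v:(130+(u+.5)/4-.5,150+(v+.5)/4-.5)
def sh(n,*a): print(n,*[x.round(1) for x in a])
for n,t,s,h in [("narrow",(210,368),(377,125),(217,374)),("mush",(323,361),(398,184),(327,367)),("paddle",(437,354),(421,249),(437,361)),("square",(549,348),(448,320),(546,355))]:
    sh(n,onz(p,T(*t),73)[:2],onz(q,S(*s),73)[:2],onz(p,T(*h),48)[:2])
sh("boardscrews",*[onz(p,T(*c),12)[:2] for c in [(166,281),(587,255),(601,463),(172,486)]])
sh("screws side",*[onz(q,S(*c),12)[:2] for c in [(262,183),(475,160),(589,418),(328,454)]])
E
```

```text
narrow [466.7  44.9] [468.   41.7] [465.9  42.8]
mush [470.  -34.6] [470.6 -39.9] [469.3 -36.2]
paddle [ 473.2 -114.9] [ 473.1 -120.5] [ 472.  -115.2]
square [ 475.8 -193.9] [ 476.6 -199.3] [ 474.7 -193.6]
boardscrews [541.8  84.7] [ 555.  -229.7] [ 399.6 -233.7] [389.4  79.6]
screws side [390.2  82.9] [544.   88.6] [ 555.4 -226.4] [ 401.3 -232. ]
```

Call:
drive_tool(commands="0.15 0.27 0 0 0 0 0;0.15 0.27 0 0 0 0 0;0.15 0.27 0 0 0 0 0;0.15 0.27 0 0 0 0 0;0.15 0.27 0 0 0 0 0;0.15 0.27 0 0 0 0 0;0.15 0.27 0 0 0 0 0;0.15 0.27 0 0 0 0 0;0.15 0.27 0 0 0 0 0;0.15 0.27 0 0 0 0 0;0.15 0.27 0 0 0 0 0;0.15 0.27 0 0 0 0 0;0.15 0.27 0 0 0 0 0;0.15 0.27 0 0 0 0 0;0.15 0.27 0 0 0 0 0;0.15 0.27 0 0 0 0 0;0 0 0 0 0 0 0;0 0 0 0 0 0 0;0 0 0 0 0 0 0")

```text
time_s: 3.38
eef_pos: [468.1, -41.1, 248.2]
ee_rot: [0.0, 0.975, 0.223, -0.0]
force: [-0.7, -0.4, 0.3]
grip_width: -0.0
grip_force: 0.0
```

```bash
python3 - <<'E'
from h import *
s=sense();p=capture("wrist");cv2.imwrite("pics/w.png",p["pixels"])
cv2.imwrite("pics/w2.png",cv2.resize(p["pixels"],(800,600)))
print(tips_ahead() if callable(tips_ahead) else tips_ahead,s["grip_width"],s["force"])
f=192/np.tan(np.radians(p["fov_y"])/2);M=np.array(p["tool_from_camera"]);Rt=R(s["ee_rot"]);P=np.array(s["eef_pos"])
print(p["fov_y"],p["cx"],p["cy"],M)
def won(uv,z):
    d=np.array([uv[0]-p["cx"],uv[1]-p["cy"]]);r=np.hypot(*d);a=r/f
    v=np.array([*(d/r*np.sin(a)),np.cos(a)])
    v=Rt@M[:3,:3]@v;o=Rt@M[:3,3]+P
    return (o+v*(z-o[2])/v[2])[:2].round(1)
for n in ["mushroom_top","square_top","narrow_top","paddle_top"]:
    print(n,[(np.round(b["position"]).tolist(),round(b["confidence"],2),won(b["position"],73)) for b in boxes_of(p,n)[:2]])
E
```

```text
17.0 -6.859007190829681e-05 [-0.66107989 -0.44144549  0.26006402]
65.70646984690485 251.34234280908038 196.95079294560838 [[-5.46136568e-04 -9.63589296e-01 -2.67386181e-01  6.73975539e+01]
 [ 9.99999815e-01 -5.97603083e-04  1.11103225e-04  3.07156946e-02]
 [-2.66848684e-04 -2.67386071e-01  9.63589445e-01 -1.25719035e+02]
 [ 0.00000000e+00  0.00000000e+00  0.00000000e+00  1.00000000e+00]]
mushroom_top [([245.0, 173.0], 0.65, array([473.6, -31.1]))]
square_top [([373.0, 231.0], 0.83, array([ 478.1, -192.7])), ([432.0, 82.0], 0.16, array([ 664.6, -173.7]))]
narrow_top [([178.0, 148.0], 0.67, array([468.3,  43.2]))]
paddle_top [([312.0, 209.0], 0.95, array([ 470.4, -113.1]))]
```

View pics/w2.png

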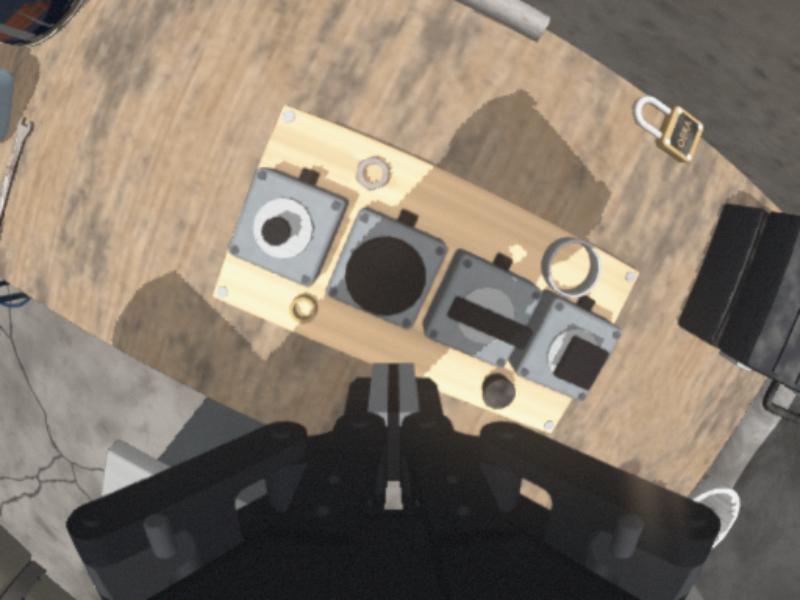

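Call:
drive_tool(commands="0.03 0.06 -0.24 0 0 0 0;0 0 -0.24 0 0 0 0;0 0 -0.24 0 0 0 0;0 0 -0.24 0 0 0 0;0 0 -0.24 0 0 0 0;0 0 -0.2 0 0 0 0;0 0 0 0 0 0 0;0 0 0 0 0 0 0;0 0 0 0 0 0 0")

```text
time_s: 4.38
eef_pos: [471.9, -35.2, 109.6]
ee_rot: [0.0, 0.975, 0.223, 0.001]
force: [-0.8, 0.1, 0.3]
grip_width: -0.004
grip_force: 0.0
```

Call:
drive_tool(commands="0 0 -0.05 0 0 0 0;0 0 -0.05 0 0 0 0;0 0 -0.05 0 0 0 0;0 0 -0.02 0 0 0 0;0 0 -0.02 0 0 0 0;0 0 -0.02 0 0 0 0;0 0 -0.02 0 0 0 0;0 0 0 0 0 0 0;0 0 0 0 0 0 0")

```text
time_s: 5.13
eef_pos: [471.3, -34.8, 85.2]
ee_rot: [0.0, 0.975, 0.223, 0.0]
force: [0.1, -0.3, 0.4]
grip_width: 0.002
grip_force: 0.0
```

Call:
drive_tool(commands="0 0 -0.01 0 0 0 0;0 0 -0.01 0 0 0 0")

```text
time_s: 5.3
eef_pos: [471.5, -34.9, 83.5]
ee_rot: [0.0, 0.975, 0.223, 0.0]
force: [0.3, -0.5, 3.5]
grip_width: -0.003
grip_force: 1.4
```

```bash
python3 - <<'E'
from h import *
s=sense();print(s["eef_pos"],s["force"])
p=capture("side");cv2.imwrite("pics/s3.png",cv2.resize(p["pixels"][130:280,130:330],None,fx=4,fy=4,interpolation=cv2.INTER_CUBIC))
E
```

```text
[471.47872125 -34.87393083  83.46519014] [ 0.34930794 -0.46666621  3.4753335 ]
```

View pics/s3.png

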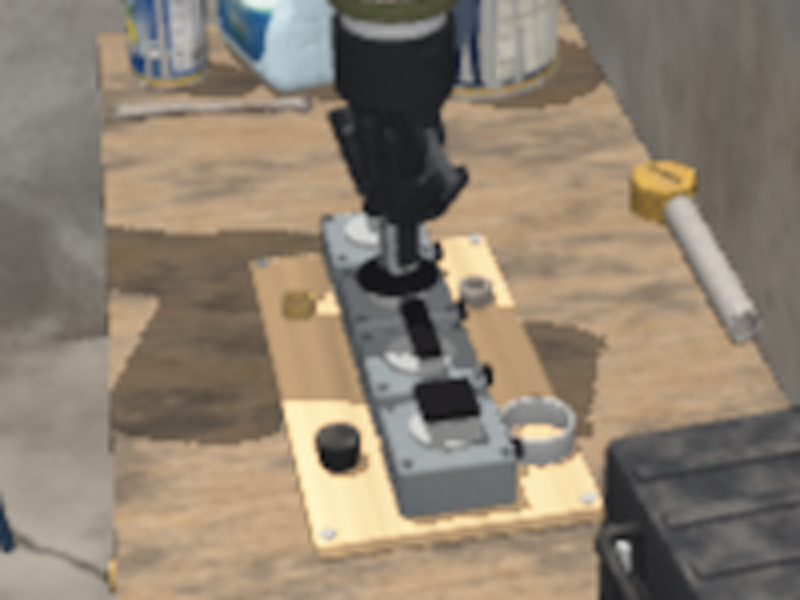

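Call:
drive_tool(commands="0 0 -0.01 0 0 0 0;0 0 -0.01 0 0 0 0;0 0 0 0 0 0 0")

```text
time_s: 5.6
eef_pos: [471.5, -34.8, 81.4]
ee_rot: [0.0, 0.975, 0.223, 0.0]
force: [-0.3, -0.8, 5.2]
grip_width: -0.001
grip_force: 2.6
```

Call:
drive_tool(commands="0 0 -0.01 0 0 0 0;0 0 0 0 0 0 0")

```text
time_s: 5.77
eef_pos: [471.5, -34.8, 80.5]
ee_rot: [0.0, 0.975, 0.223, 0.0]
force: [-1.4, 1.0, 6.3]
grip_width: 0.001
grip_force: 3.4
```

Call:
drive_tool(commands="0 0 0.1 0 0 0 0;0 0 0.2 0 0 0 0;0 0 0.2 0 0 0 0;0.01 -0.2 0 0 0 0 0;0.01 -0.2 0 0 0 0 0;0.01 -0.2 0 0 0 0 0;0.01 -0.2 0 0 0 0 0;0.01 -0.2 0 0 0 0 0;0 -0.2 0 0 0 0 0;0 -0.2 0 0 0 0 0;0 -0.2 0 0 0 0 0;0 0 0 0 0 0 0;0 0 0 0 0 0 0;0 0 -0.2 0 0 0 0;0 0 -0.15 0 0 0 0;0 0 0 0 0 0 0;0 0 0 0 0 0 0")

```text
time_s: 7.18
eef_pos: [476.1, -193.9, 95.3]
ee_rot: [-0.001, 0.975, 0.223, -0.0]
force: [-0.3, -0.4, 0.8]
grip_width: -0.0
grip_force: 0.0
```

Call:
drive_tool(commands="0 0 -0.02 0 0 0 0;0 0 -0.02 0 0 0 0;0 0 -0.02 0 0 0 0;0 0 -0.02 0 0 0 0;0 0 -0.02 0 0 0 0;0 0 -0.02 0 0 0 0;0 0 -0.01 0 0 0 0;0 0 -0.01 0 0 0 0;0 0 0 0 0 0 0;0 0 0 0 0 0 0")

```text
time_s: 8.02
eef_pos: [476.5, -194.9, 81.6]
ee_rot: [0.0, 0.975, 0.223, 0.0]
force: [2.4, 2.2, 4.5]
grip_width: -0.001
grip_force: 2.4
```

Call:
drive_tool(commands="0 0 -0.01 0 0 0 0;0 0 0 0 0 0 0")

```text
time_s: 8.18
eef_pos: [476.5, -194.9, 80.6]
ee_rot: [0.0, 0.975, 0.223, 0.0]
force: [1.3, 2.1, 6.4]
grip_width: -0.0
grip_force: 3.4
```

Call:
drive_tool(commands="0 0 0.1 0 0 0 0;0 0 0.2 0 0 0 0;0 0 0.2 0 0 0 0;-0.01 0.24 0 0 0 0 0;-0.01 0.24 0 0 0 0 0;-0.01 0.24 0 0 0 0 0;-0.01 0.24 0 0 0 0 0;-0.01 0.24 0 0 0 0 0;-0.01 0.24 0 0 0 0 0;-0.01 0.24 0 0 0 0 0;-0.01 0.24 0 0 0 0 0;-0.01 0.24 0 0 0 0 0;0 0.22 0 0 0 0 0;0 0 0 0 0 0 0;0 0 0 0 0 0 0;0 0 -0.2 0 0 0 0;0 0 -0.15 0 0 0 0;0 0 0 0 0 0 0;0 0 0 0 0 0 0")

```text
time_s: 9.77
eef_pos: [467.1, 42.4, 95.3]
ee_rot: [-0.0, 0.975, 0.223, -0.001]
force: [0.0, -0.3, 0.9]
grip_width: 0.0
grip_force: 0.0
```

```bash
python3 - <<'E'
from h import *
p=capture("side");cv2.imwrite("pics/s4.png",cv2.resize(p["pixels"][130:280,130:330],None,fx=4,fy=4,interpolation=cv2.INTER_CUBIC))
E
```

```text
(no output)
```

View pics/s4.png

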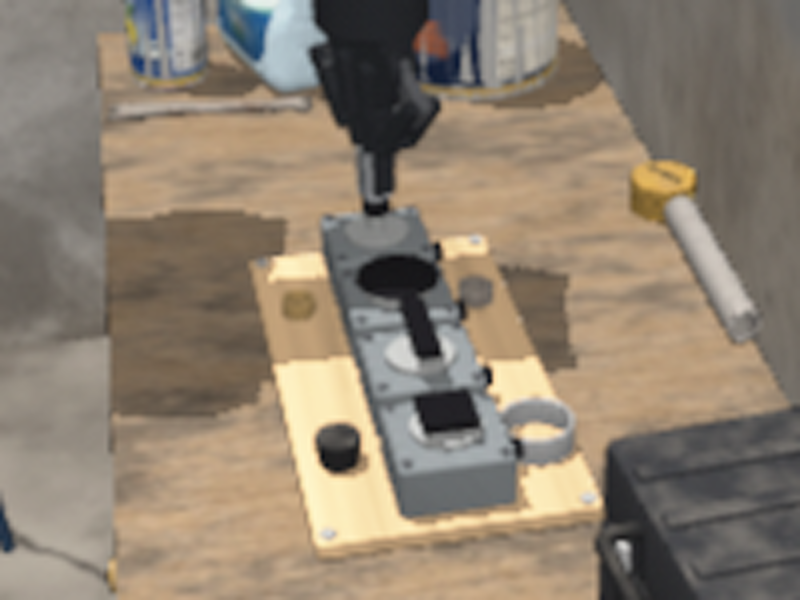

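The finger is centred over the narrow cap at (376,207). The mushroom (398,275) and square (448,410) caps sit visibly lower, and the bar is still up.

Call:
drive_tool(commands="0 0.01 -0.02 0 0 0 0;0 0 -0.02 0 0 0 0;0 0 -0.02 0 0 0 0;0 0 -0.02 0 0 0 0;0 0 -0.02 0 0 0 0;0 0 -0.02 0 0 0 0;0 0 -0.01 0 0 0 0;0 0 -0.01 0 0 0 0;0 0 0 0 0 0 0;0 0 0 0 0 0 0")

```text
time_s: 10.65
eef_pos: [467.5, 44.1, 81.5]
ee_rot: [0.0, 0.975, 0.223, 0.0]
force: [0.7, -1.1, 5.5]
grip_width: -0.001
grip_force: 2.5
```

Call:
drive_tool(commands="0 0 -0.01 0 0 0 0;0 0 0 0 0 0 0")

```text
time_s: 10.82
eef_pos: [467.5, 44.1, 80.6]
ee_rot: [0.0, 0.975, 0.223, 0.0]
force: [-0.0, -0.9, 7.8]
grip_width: 0.004
grip_force: 3.4
```

Call:
drive_tool(commands="0 0 0.1 0 0 0 0;0 0 0.2 0 0 0 0;0 0 0.3 0 0 0 0;0 0 0.3 0 0 0 0;0 0 0.3 0 0 0 0;0 0 0.3 0 0 0 0;0 0 0 0 0 0 0;0 0 0 0 0 0 0;0 0 0 0 0 0 0")

```text
time_s: 11.57
eef_pos: [466.7, 44.4, 229.6]
ee_rot: [-0.0, 0.975, 0.223, -0.001]
force: [-0.1, 0.0, -0.3]
grip_width: 0.003
grip_force: 0.0
```

```bash
python3 - <<'E'
from h import *
p=capture("side");cv2.imwrite("pics/s5.png",cv2.resize(p["pixels"][150:300,130:330],None,fx=4,fy=4,interpolation=cv2.INTER_CUBIC))
E
```

```text
(no output)
```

View pics/s5.png

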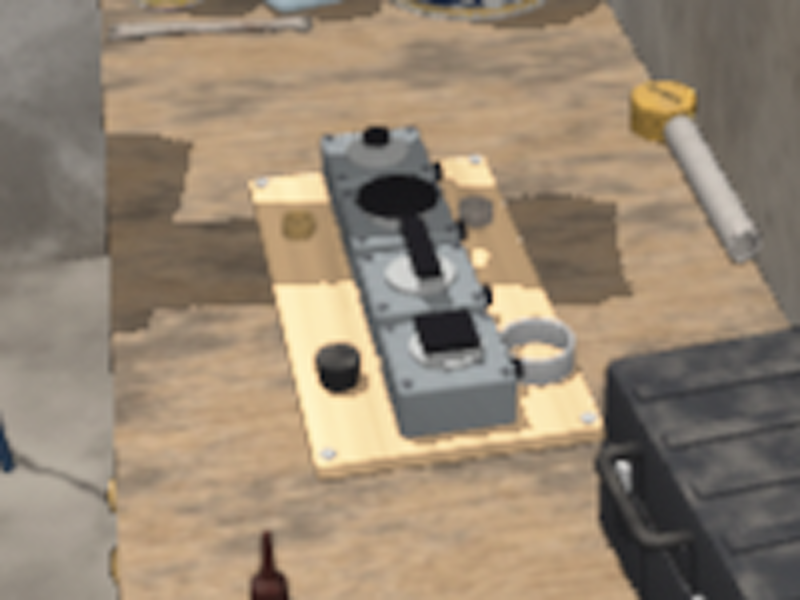

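The three caps, narrow (376,135), mushroom (398,195) and square (448,331), are each about 10 px lower than at the start. The bar (421,249) is unchanged and the loose things have not moved.

```bash
python3 -c "
from rig import *
print(finish_job())"
```

```text
the job is handed in; nothing more can be done
None
```

I pressed the mushroom, square and narrow switches fully down in that order, with at most about 8 N. The bar switch stayed off, the loose things did not move in the last side picture, and I handed the job in at about 12 s.

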